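# Unlatch the hinged kitchen press and hold it open

### The arm

A 6-joint arm with a two-finger parallel gripper is mounted at the origin on a cart in front of the work surface, level with it; the furniture and walls round the work are solid. World frame = base frame: x ahead of the robot, y to its left, z up, the work surface at z = 0. Lengths are in m, angles in rad, forces in N, time in s.
With the tool pointing down it reaches from about 0.375 to 0.975 m from the base axis. Payload 3.8 kg.
Tool frame: the origin (TCP) lies midway between the tips of the shut fingers; the grasp point (between the pads) lies 19 mm behind it; z points along the fingers, y is the line along which they close (so a half turn about z gives the same grasp; the last joint's range is limited). The gripper opens to 88 mm and grips with 3 to 60 N. Pads are 18 mm wide; open, the fingers measure 123 mm over their backs; the gripper's body (75 mm by 187 mm) begins 45 mm behind the grasp point.
Start: joints at [1.107, 0.264, 1.604, -0, 1.274, -0.037], TCP at [0.279, 0.614, 0.239] pointing down, gripper open.
Joint ranges: [-2.63, 2.63], [-0.94, 2.18], [0.31, 2.57], [-1.31, 4.45], [0, 2.66], [-2.55, 2.55]. Speed limits (rad/s): [2.57, 2.57, 3.14, 3.14, 3.14, 3.14].

### API

Orientations are given as a rotation vector (axis times angle).
In Python, from cell import manip, inverse_kinematics, cams, order gives the robot as it stands. Calls block until the motion is done:
- manip.move_pose(position, orientation): joint-space move of the TCP to a pose.
- manip.move_linear(position, rate=0.15, rot=None): straight line of the TCP; rot=None keeps the orientation; rate is the mean speed in m/s.
- manip.set_joints(angles): joint-space move.
- manip.set_gripper(opening, force=None): finger opening in m; force is the grip in N (None keeps the last); returns when the fingers have stopped.
- manip.dwell(seconds).
- inverse_kinematics(position, orientation): joint angles nearest the present ones, or None.
- manip.state(): the state.
- cams.capture(name): name is "scene" or "side" or "wrist"; returns a dict with "image" (480x640x3 uint8, blue, green, red), "z_map" (480x640 float32, m along the optical axis (not along the pixel's ray), 0 where there is no reading), "intrinsics" (3x3 intrinsics, pixels), "position" and "orientation" of the camera in the world; the wrist camera has in their place "T_tool_cam" (4x4, takes a point from camera to tool coordinates, whose origin is the TCP and whose axes are the flange's). Camera axes: x right, y down, z forward; pixel columns grow to the right and rows downward; lengths in m; the calibration is good to about 2 mm. A picture is of the moment at which its call begins: read the wrist's pose just before it.
A pose or a line that the arm cannot do raises manip.IKError and nothing moves.
- order.close_job(): hands the job in; it is judged then, once.
The state is a dict: "clock": time; "joint_pos": joint angles; "joint_velocities": joint speeds; "tau": joint torques, N m; "tool_pos": TCP position; "tcp_rot": TCP orientation; "contact_force": force on the tool from outside, world axes, zero at the start; "moment": the same for the moment, N m; "gripper_width": finger opening in m; "grasp_force": force on a finger pad.
Only numpy, scipy, OpenCV 4.12 (cv2) and the standard library are available. Lean on these libraries where they do the work, as an engineer would, in place of code of your own. Each camera call takes 0.05 s, during which the arm holds its last target. There are 200 camera calls.

### The job

Someone has parked a small roll of tape on the upright latch grip of the hinged kitchen press: slide it up off the grip and set it down gently, flat on the free part of the chopping board. Then take the grip itself, pull the latch sideways to the left of the press against its spring until the press arm is free of the ball stud, and lift the press arm open by that grip to about 30 degrees. Finish holding the press arm raised by the grip, without letting go, and leave the other things on the board and worktop where they are.

Things in the scene. Friction and masses are not known exactly. Their poses are not given: they have to be found in the camera images.
- press: Hinged metal press fixed on the worktop, left or right of the board. Base 260 (x) x 130 (y) x 18 mm. Origin: centre of its underside; -x end is its front, +y its left. Ball stud at x = -95 mm, y = 0 (head 24 mm wide, up to z = 55 mm). The arm lies level over it, its coupler on the ball, the latch on the coupler. Two spring barrels on the coupler reach left to y = 72 mm, tops at z = 62 mm.
- press_hinge (a point): Point on the hinge axis of the arm, at (110, 0, 45) mm in the press's frame; the axis runs along the press's y. The arm's front end, with the latch grip, swings up about it.
- press_arm (a joint): Opening angle of the press arm, rad: 0 shut (level), grows as its front end rises, at most 1.2. The arm (about 0.45 kg; needs about 3 to 5 N at the grip) falls shut when let go. At 0 it is held by the latch under the ball stud and cannot be lifted.
- latch (a joint): Travel of the latch to the press's left (+y), m: 0 home (caught under the ball head), free of the ball from 0.013 on, stop at 0.022. The spring pushes it home with about 4 N at 0 and 9 N at the stop.
- latch_grip: Upright round black post on the latch, 16 mm in diameter, 36 mm high. Origin: centre of its foot, when shut at (-95, 0, 73.5) mm in the press's frame (205 mm in front of the hinge axis, 28.5 mm above it); z along the post. It stands on a collar 40 mm wide on which the roll rests; slides with the latch, tilts with the arm. At the start the roll hides all but its top 5 mm.
- roll: Small roll of paper tape on a cardboard core, loose, about 50 g: outer diameter 54 mm, bore 28 mm, 30.5 mm high. Origin: centre of its underside, z along its bore. At the start it stands over the latch grip.
- roll_center (a point): Centre of the roll, on its axis 15 mm above its underside.
- board: Wooden chopping board fixed on the worktop, 230 (x) x 340 (y) x 19 mm thick. Origin: centre of its underside, z up. The half towards its +y (left) is free; a block of butter and two tins stand on the other half.
- butter_block: Wrapped block of butter, 73 x 102 x 37 mm, on the right half of the board; origin under its centre. Leave it.
- tin_beans_half: Short round food tin, 75 mm across, 58 mm high, on the right half of the board; origin under its centre. Leave it.
- sardine_tin: Flat oblong tin, 63 x 105 x 24 mm, on the right half of the board; origin under its centre. Leave it.
- wooden_spoon: Wooden spoon, 310 mm long, lying at the left end of the worktop; origin under its centre. Leave it.
There are look-alikes about, which are no part of the job. There is more than one size of the roll; the one meant has the size given above.

How it is judged:
On the way, in this order (a step that is already met when the one before it is completed fails the run):
1. the roll lies flat on the chopping board, let go, while the press is still shut (x of roll_center in the frame of board between -0.11 and 0.11 m and y of roll_center in the frame of board between -0.165 and 0.165 m and z of roll_center in the frame of board between 0.029 and 0.039 m and angle between the z axis of roll and the z axis of board, either way round below 0.1 rad and contact force between the arm and roll below 0.1 N and linear speed of roll below 0.03 m/s and value of joint press_arm below 0.05 rad), for 0.2 s.
2. the latch is pulled at least 12 mm to the left by its grip while the press arm is still about down (value of joint latch above 0.012 m and value of joint press_arm below 0.12 rad and contact force between the fingers and latch_grip above 1 N), for 0.05 s.
At the end, for the whole second after the job is handed in: The press arm is held still, open by 0.40 to 0.80 rad, by fingers that press on the latch grip with more than 1 N; the roll lies flat (within 0.1 rad) and untouched on the chopping board, its centre over the board, resting on the wood (x of roll_center in the frame of board between -0.11 and 0.11 m and y of roll_center in the frame of board between -0.165 and 0.165 m and z of roll_center in the frame of board between 0.029 and 0.039 m and angle between the z axis of roll and the z axis of board, either way round below 0.1 rad and contact force between the arm and roll below 0.1 N and linear speed of roll below 0.03 m/s and value of joint press_arm between 0.4 and 0.8 rad and contact force between the fingers and latch_grip above 1 N and velocity of joint press_arm between -0.1 and 0.1 rad/s); the arm keeps its last pose, push and grip.
It fails at once if a bystander is moved by more than 3 cm (distance of any of butter_block, tin_beans_half, sardine_tin, wooden_spoon from where it was at the start of the episode above 0.03 m).
It fails at once if the roll is dropped from more than about 3 cm (contact force between the arm and roll below 0.02 N and linear speed of roll above 0.8 m/s).
It also fails if it takes over 59 s, if anything falls off the work surface, if the arm or the gripper's body presses on something with over 40 N, if the wrist force passes 120 N, or if a joint passes its speed limit or range.

## Working session

There is one attempt and no reset: what is moved stays moved. The work goes in short steps, each a Python script; the robot and the scene stay as the last script left them, time stands still between calls to the robot, and variables do not carry over. Pictures are saved under pics/ and viewed, at most 10 in all, crops included, and the job is handed in when it is done.

```bash
ls; mkdir -p pics
python3 - <<'E'
from cell import manip, cams
import cv2, numpy as np, pickle
d={}
for n in("scene","side"):
    c=cams.capture(n); d[n]=c; cv2.imwrite(f"pics/{n}0.png",c["image"]); print(n,c["position"],c["orientation"],c["intrinsics"].tolist() if hasattr(c["intrinsics"],'tolist') else c["intrinsics"],(c["z_map"]>0).mean())
pickle.dump(d,open("d0.pkl","wb")); print(manip.state())
E
```

```text
pics
scene [-0.23130042 -0.50532946  0.70490296] [-1.98110592  1.03118146 -0.5451688 ] [[435.8761085215779, 0.0, 323.2094735747265], [0.0, 435.8761085215779, 235.19730609015787], [0.0, 0.0, 1.0]] 0.996142578125
side [ 0.81725879 -0.98535954  1.32659304] [-2.40672055 -0.40733559  0.13197912] [[534.369059563911, 0.0, 327.93925695817416], [0.0, 534.369059563911, 241.17800968165164], [0.0, 0.0, 1.0]] 0.9955598958333334
{'clock': 0.1, 'joint_pos': array([ 1.10708542e+00,  2.64655790e-01,  1.60520654e+00,  1.32165802e-05,
        1.27372272e+00, -3.69045655e-02]), 'joint_velocities': array([-0.00119235, -0.00179993, -0.00188136,  0.00187363, -0.0002756 ,
        0.00037576]), 'tau': array([-1.04627413e-04, -5.03621256e+01, -3.58070540e+01,  7.30312429e-02,
        2.32238980e-02, -7.62654690e-05]), 'tool_pos': array([0.27914307, 0.61387845, 0.23754405]), 'tcp_rot': array([-6.65247314e-01, -3.06983122e+00,  3.02672200e-03]), 'contact_force': array([ 0.53346453,  0.13461308, -0.25226461]), 'moment': array([-0.05590851, -0.00188706, -0.0242249 ]), 'grasp_force': 0.0, 'gripper_width': 0.0877667465469721}
```

View pics/scene0.png

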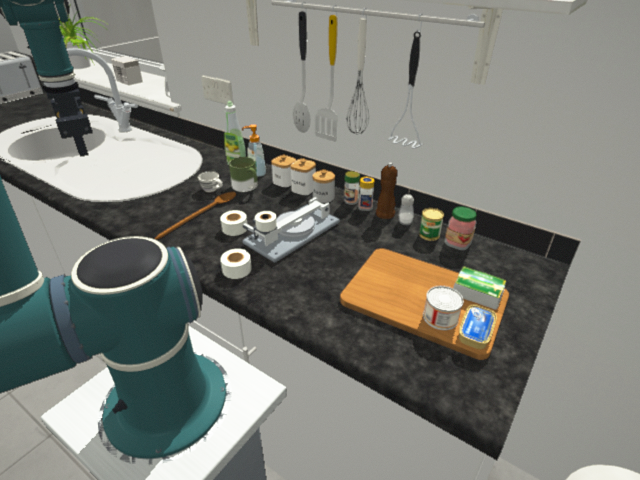

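View pics/side0.png

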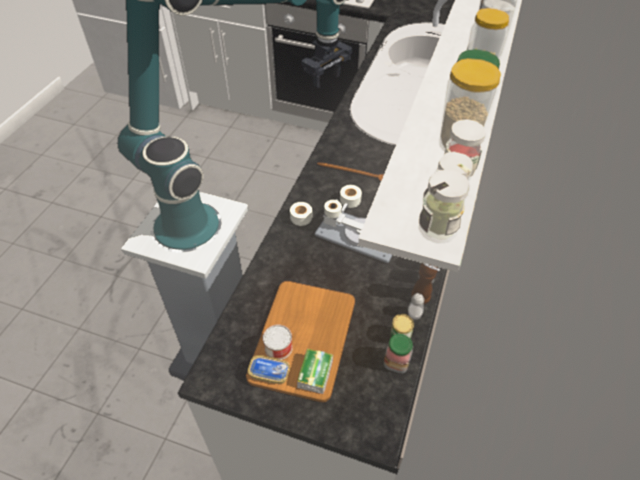

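The scene view shows the target roll on the press at about (265,220), with two larger look-alikes at (233,222) and (236,262). The press is around (290,232) and the board around (420,300), with its free half near (385,280). In the side view the roll is at (333,208), the press at (357,238) and the board at (303,340), and a shelf hangs over the rear.

```bash
cat > h.py <<'E'
import numpy as np, cv2
from scipy.spatial.transform import Rotation as R
def cloud(c):
    K=c["intrinsics"]; z=c["z_map"]; v,u=np.mgrid[:480,:640]
    p=np.stack([(u-K[0,2])/K[0,0]*z,(v-K[1,2])/K[1,1]*z,z],-1)
    if "T_tool_cam" in c: T=c["T_world"]; return p@T[:3,:3].T+T[:3,3]
    return p@R.from_rotvec(c["orientation"]).as_matrix().T+np.array(c["position"])
E
python3 - <<'E'
import pickle; from h import *
d=pickle.load(open("d0.pkl","rb"))
for n in d:
    c=d[n]; P=cloud(c); hsv=cv2.cvtColor(c["image"],cv2.COLOR_BGR2HSV); print(n)
    X,Y,Z=P[...,0],P[...,1],P[...,2]
    ws=(c["z_map"]>0)&(X>.2)&(X<1)&(Y>-.6)&(Y<.6)
    m=ws&(hsv[...,1]>110)&(hsv[...,0]<22)&(abs(Z-.019)<.01)&(Y<.1)
    m=cv2.morphologyEx(m.astype(np.uint8),cv2.MORPH_OPEN,np.ones((3,3)))
    q=P[m>0]; print("board",cv2.minAreaRect(q[:,:2].astype(np.float32)),np.median(q[:,2]))
    pl=ws&(abs(Z-.018)<.008)&(hsv[...,1]<70)&(hsv[...,2]>70)
    k,l,s,ce=cv2.connectedComponentsWithStats(pl.astype(np.uint8))
    for i in range(1,k):
        if s[i,4]>60: q=P[l==i]; print("plate",cv2.minAreaRect(q[:,:2].astype(np.float32)),s[i],np.median(q[:,2]))
    t=ws&(Z>.035)&(Z<.13)
    k,l,s,ce=cv2.connectedComponentsWithStats(t.astype(np.uint8))
    for i in range(1,k):
        if s[i,4]>60: q=P[l==i]; zt=np.percentile(q[:,2],97); qq=q[q[:,2]>zt-.006]; print("tall",s[i],q.min(0).round(3),q.max(0).round(3),zt.round(3),cv2.minAreaRect(qq[:,:2].astype(np.float32)))
    if n=="scene": x0,y0,w,h=205,180,150,110
    else: x0,y0,w,h=280,170,130,100
    cv2.imwrite(f"pics/crop_{n}.png",cv2.resize(c["image"][y0:y0+h,x0:x0+w],None,fx=5,fy=5,interpolation=cv2.INTER_CUBIC))
E
```

```text
scene
board ((0.6117613315582275, -0.22425708174705505), (0.42604607343673706, 0.4207499027252197), 5.246128082275391) 0.01820302667999424
plate ((0.757836639881134, 0.35004839301109314), (0.02307824231684208, 0.06482698023319244), 21.60144805908203) [273 177  19   9  81] 0.017909919871847424
plate ((0.6580531597137451, 0.4285610318183899), (0.025367816910147667, 0.08183930069208145), 31.3349666595459) [232 183  24   8  99] 0.01960627044766028
plate ((0.7544503808021545, 0.26051047444343567), (0.03231558948755264, 0.06565163284540176), 35.568565368652344) [292 186  21   8  84] 0.01713899086652315
plate ((0.7551259994506836, 0.17873212695121765), (0.02769625373184681, 0.06424140185117722), 30.09832000732422) [313 193  21   8  87] 0.01722000564084325
plate ((0.5533930659294128, 0.13916832208633423), (0.129888653755188, 0.26258584856987), 81.77827453613281) [ 243  209   97   53 1377] 0.017855383495148924
plate ((0.457477867603302, 0.28040435910224915), (0.024586398154497147, 0.06546418368816376), 31.746885299682617) [222 225  24   9 103] 0.017296178097814252
plate ((0.8624796271324158, 
[... 3313 characters left out ...]
0.816 -0.151  0.106] 0.102 ((0.7834339737892151, -0.2599387466907501), (0.0584024041891098, 0.05771451070904732), 20.511138916015625)
tall [263 325  28  33 742] [ 0.429 -0.376  0.035] [ 0.505 -0.296  0.084] 0.079 ((0.46721622347831726, -0.3365474343299866), (0.07212966680526733, 0.07774585485458374), 23.011117935180664)
tall [ 297  349   35   43 1068] [ 0.549 -0.43   0.035] [ 0.628 -0.325  0.064] 0.06 ((0.5895004272460938, -0.37848275899887085), (0.07135332375764847, 0.10101208090782166), 3.5943551063537598)
tall [248 356  41  27 810] [ 0.42  -0.448  0.035] [ 0.526 -0.378  0.048] 0.045 ((0.47274473309516907, -0.4131355583667755), (0.10426860302686691, 0.06366407126188278), 6.043385982513428)
```

View pics/crop_scene.png

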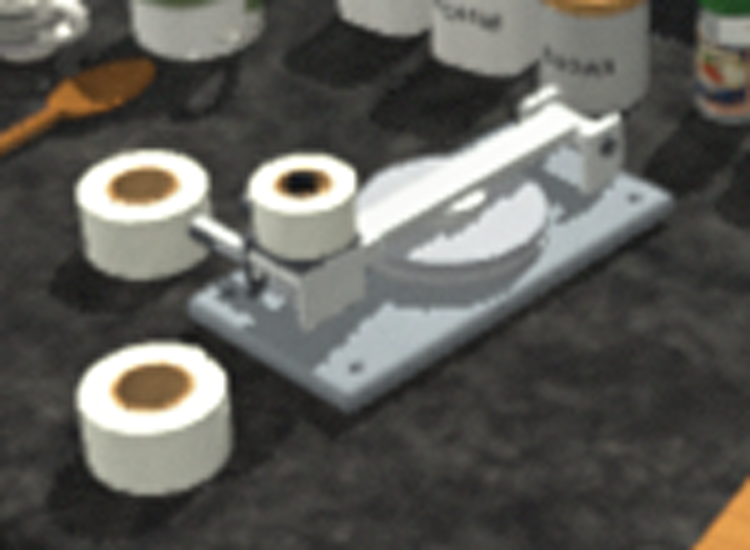

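The scene crop confirms it: the target roll stands on the coupler at crop (303,205), the grip's dark top shows in its bore, and the barrels point left to about (215,235). The depth fits agree with each other, so I'll move above the roll, refine with the wrist camera, and check the tilted end pose for reach.

```bash
cat >> h.py <<'E'
YAW=np.deg2rad(-8.2); BY=np.deg2rad(5.4)
PX=np.array([np.cos(YAW),np.sin(YAW),0]); PY=np.array([-np.sin(YAW),np.cos(YAW),0])
def down(yaw,flip=1,tilt=0):
    y=flip*np.array([-np.sin(yaw),np.cos(yaw),0]); z=np.array([0,0,-1.]); M=np.stack([np.cross(y,z),y,z],1)
    # tilt: opening angle of press arm (front end up) about press y
    return (R.from_rotvec(PY*tilt)*R.from_matrix(M)).as_rotvec()
E
python3 - <<'E'
import pickle; from h import *
from cell import manip,cams,inverse_kinematics
d=pickle.load(open("d0.pkl","rb")); P=cloud(d["side"]); m=(P[...,2]>.3)&(P[...,0]>.5)&(P[...,1]<.6)&(P[...,1]>-.3)
q=P[m]; print("shelf",q.min(0),q.max(0),np.percentile(q[:,0],3),np.percentile(q[:,2],[5,50]))
H=np.array([.5534,.139,0])+.11*PX+[0,0,.045]
for f in(1,-1):
    for t in(0,.3,.55):
        # grip point in hinge frame (-.205,.018,.0285+.01) for TCP near foot
        p=H+R.from_rotvec(PY*t).apply(-.205*PX+.018*PY+np.array([0,0,.036])); print(f,t,p.round(3),inverse_kinematics(p,down(YAW,f,t)))
    print("board",inverse_kinematics([.51,-.2,.03],down(BY,f)))
f=min((1,-1),key=lambda f:abs(inverse_kinematics([.46,.15,.23],down(YAW,f))-manip.state()["joint_pos"]).max()); print("flip",f)
manip.move_pose([.46,.15,.23],down(YAW,f))
s=manip.state(); c=cams.capture("wrist"); T=np.eye(4);T[:3,:3]=R.from_rotvec(s["tcp_rot"]).as_matrix();T[:3,3]=s["tool_pos"]
c["T_world"]=T@c["T_tool_cam"]; pickle.dump(c,open("w1.pkl","wb")); cv2.imwrite("pics/w1.png",c["image"])
P=cloud(c); Z=P[...,2]; t=((Z>.094)&(Z<.118)).astype(np.uint8); k,l,st,_=cv2.connectedComponentsWithStats(t)
for i in range(1,k):
    if st[i,4]>150: q=P[l==i]; print(st[i],q.min(0).round(4),q.max(0).round(4),cv2.minEnclosingCircle(q[:,:2].astype(np.float32)),np.median(q[:,2]))
print(s["clock"],s["tool_pos"],s["joint_pos"])
E
```

```text
shelf [ 0.67478383 -0.2999943   0.3005389 ] [0.85957272 0.59928141 1.02554898] 0.6814655645077868 [0.60790253 0.65551639]
1 0 [0.462 0.17  0.081] [ 3.02734262e-01  7.76395597e-02  2.13697560e+00 -4.44089210e-16
  9.26977494e-01 -1.12494507e+00]
1 0.3 [0.482 0.168 0.14 ] [ 0.2163407   0.22043862  1.87814438  0.10734861  1.3262263  -1.25221397]
1 0.55 [0.51  0.163 0.183] [ 0.16280628  0.38708428  1.64443723  0.1584407   1.63826553 -1.29700279]
board [-4.19195883e-01  2.47835525e-01  2.05119810e+00 -4.44089210e-16
  8.42559030e-01 -2.08423999e+00]
-1 0 [0.462 0.17  0.081] [ 3.02734262e-01  7.76395597e-02  2.13697560e+00 -4.44089210e-16
  9.26977494e-01  2.01664759e+00]
-1 0.3 [0.482 0.168 0.14 ] [0.2163407  0.22043862 1.87814438 0.10734861 1.3262263  1.88937868]
-1 0.55 [0.51  0.163 0.183] [0.16280628 0.38708428 1.64443723 0.1584407  1.63826553 1.84458986]
board [-4.19195883e-01  2.47835525e-01  2.05119810e+00 -4.44089210e-16
  8.42559030e-01  1.05735266e+00]
flip 1
[ 293  181   76   75 3431] [0.4335 0.1277 0.094 ] [0.4867 0.1809 0.1047] ((0.46021661162376404, 0.15443849563598633), 0.027020536363124847) 0.10206755970800846
[321 206  23  26 442] [0.4521 0.1476 0.0941] [0.4679 0.1631 0.1094] ((0.4600132405757904, 0.15510982275009155), 0.008125185035169125) 0.10679987631261759
1.9083 [0.46015512 0.15062187 0.23014158] [ 2.64692499e-01 -9.70330904e-02  2.00939692e+00  2.92719349e-04
  1.22889157e+00 -1.16364568e+00]
```

View pics/w1.png

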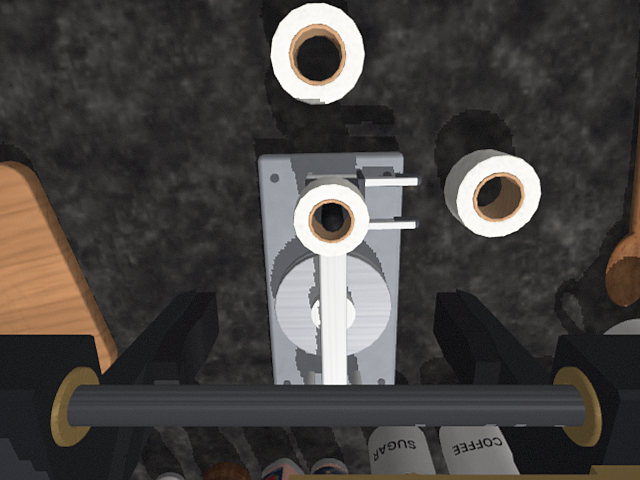

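The wrist view shows the roll at (331,218) with the grip centred in its bore, and the barrels on the left side at (400,182) and (400,224). The other rolls are well clear. Next I'll grip the roll, lift it off and place it.

Run:
```python
from h import *
from cell import manip,cams
def st(n):
    s=manip.state(); print(n,round(s["clock"],2),s["tool_pos"].round(4),round(s["gripper_width"],4),round(s["grasp_force"],1),s["contact_force"].round(1))
g=np.array([.4602,.1546])
manip.move_pose([*g,.13],down(YAW)); manip.move_linear([*g,.0785],.08); st("at")
manip.set_gripper(.0,8); st("grip")
manip.move_linear([*g,.14],.08); st("up")
if manip.state()["gripper_width"]<.045: raise SystemExit("lost")
manip.move_linear([*g,.22],.15)
b=np.array([.509,-.184])
manip.move_pose([*b,.15],down(BY)); st("over")
manip.move_linear([*b,.05],.12); manip.move_linear([*b,.0255],.03); st("low")
```

```text
at 3.23 [0.4605 0.1547 0.0788] 0.0882 0.0 [ 0.1 -0.4 -1.1]
grip 3.83 [0.4603 0.1546 0.0787] 0.0546 8.0 [-0.1  0.5  1.9]
up 4.75 [0.4598 0.1545 0.1396] 0.0545 8.0 [ 0.3 -0.2 -0.9]
over 6.75 [ 0.5089 -0.1832  0.1497] 0.0545 8.0 [ 0.7 -0.4 -1.2]
low 8.7 [ 0.5092 -0.1841  0.0256] 0.0545 8.0 [-0.3 -0.6 -1.5]
```

Run:
```python
from h import *
from cell import manip,cams
import pickle
s=manip.state(); f0=s["contact_force"][2]; z=s["tool_pos"][2]; b=[.509,-.184]; z=.0255
while z>.0215:
    z-=.0005; manip.move_linear([*b,z],.02); f=manip.state()["contact_force"][2]-f0
    if abs(f)>2.5: break
print("z",z,f)
manip.set_gripper(.075); manip.dwell(.3); manip.move_linear([*b,.2],.12)
s=manip.state(); c=cams.capture("wrist"); T=np.eye(4);T[:3,:3]=R.from_rotvec(s["tcp_rot"]).as_matrix();T[:3,3]=s["tool_pos"]
c["T_world"]=T@c["T_tool_cam"]; P=cloud(c); Z=P[...,2]; t=((Z>.04)&(Z<.06)&(P[...,1]>-.28)).astype(np.uint8); k,l,st,_=cv2.connectedComponentsWithStats(t)
for i in range(1,k):
    if st[i,4]>150: q=P[l==i]; print(st[i],q.min(0).round(4),q.max(0).round(4),cv2.minEnclosingCircle(q[:,:2].astype(np.float32)),np.median(q[:,2]))
manip.move_pose([.4602,.1548,.20],down(YAW)); 
s=manip.state(); c=cams.capture("wrist"); T=np.eye(4);T[:3,:3]=R.from_rotvec(s["tcp_rot"]).as_matrix();T[:3,3]=s["tool_pos"]
c["T_world"]=T@c["T_tool_cam"]; P=cloud(c); Z=P[...,2]
t=((Z>.1)&(Z<.118)).astype(np.uint8); k,l,st,_=cv2.connectedComponentsWithStats(t)
for i in range(1,k):
    if st[i,4]>80: q=P[l==i]; print("grip",st[i],cv2.minEnclosingCircle(q[:,:2].astype(np.float32)),np.median(q[:,2]))
q=P[(abs(Z-.0735)<.006)&(np.hypot(P[...,0]-.46,P[...,1]-.155)<.03)]; print("collar",q.min(0),q.max(0),np.median(q[:,2]))
cv2.imwrite("pics/w2.png",c["image"]); cv2.imwrite("pics/s2.png",cams.capture("scene")["image"]); print(s["clock"])
```

```text
z 0.023999999999999997 3.4091541034382447
[ 290  176   71   70 2938] [ 0.4821 -0.2106  0.04  ] [ 0.5357 -0.1573  0.0502] ((0.5090447068214417, -0.18401779234409332), 0.027077917009592056) 0.047585740016501704
[ 196  447   65   27 1155] [ 0.749 -0.28   0.04 ] [ 0.7754 -0.222   0.06  ] ((0.7654045820236206, -0.2509485185146332), 0.03070155158638954) 0.0503575199475621
[280 449  58  25 939] [ 0.7443 -0.2031  0.04  ] [ 0.7713 -0.148   0.06  ] ((0.768449604511261, -0.17560753226280212), 0.027790870517492294) 0.04996468295348583
grip [315 221  25  26 492] ((0.46001315116882324, 0.15531161427497864), 0.007976876571774483) 0.10713997228643282
collar [0.43471232 0.13300711 0.06750864] [0.48462825 0.182383   0.07947501] 0.07112001161657855
13.1917
```

View pics/s2.png

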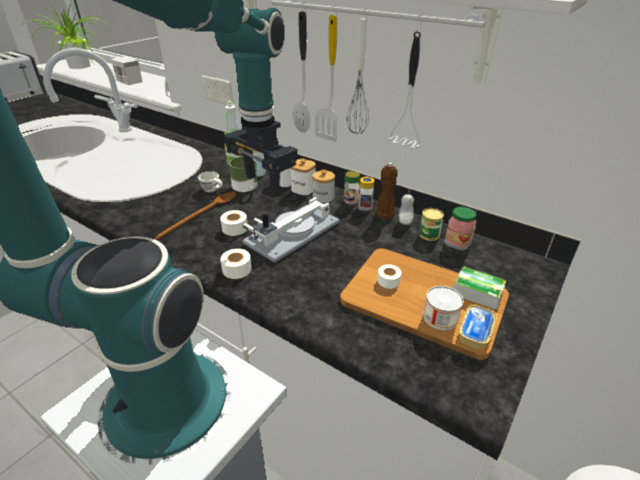

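The roll lies flat on the board at (389,277), with its top at z of about 0.049, and the grip is now exposed at (265,221). Now I'll grip it and pull the latch.

Run:
```python
from h import *
from cell import manip
def st(n):
    s=manip.state(); print(n,round(s["clock"],2),s["tool_pos"].round(4),round(s["gripper_width"],4),round(s["grasp_force"],1),s["contact_force"].round(1))
g=np.array([.4601,.1552,0])
manip.set_gripper(.06); manip.move_linear(g+[0,0,.12],.12); manip.move_linear(g+[0,0,.079],.06); st("at")
manip.set_gripper(0,40); st("grip")
for d in(.006,.012,.016,.0185): manip.move_linear(g+PY*d+[0,0,.079],.04); st(d)
manip.dwell(.2)
H=g+.205*PX+[0,0,.045]; r=-.205*PX+.0185*PY+np.array([0,0,.034])
for t in(.03,.06,.1,.15,.2):
    manip.move_linear(H+R.from_rotvec(PY*t).apply(r),.05,down(YAW,1,t)); st(t)
    if np.linalg.norm(manip.state()["contact_force"])>45: print("stop");break
```

```text
at 15.36 [0.4603 0.1553 0.079 ] 0.06 0.0 [-0.5 -0.6 -0.7]
grip 16.11 [0.4601 0.1552 0.079 ] 0.0147 40.0 [-0.8 -0.3 -0.3]
0.006 16.41 [0.4608 0.1608 0.079 ] 0.0147 40.0 [-1.4 -4.9  3.3]
0.012 16.71 [0.4615 0.1665 0.079 ] 0.0147 40.0 [-1.2 -5.7  3.8]
0.016 16.96 [0.462  0.1702 0.079 ] 0.0147 40.0 [-1.1 -6.7  4.2]
0.0185 17.21 [0.4623 0.1725 0.079 ] 0.0146 40.0 [-1.5 -7.2  3.7]
0.03 17.68 [0.4629 0.1718 0.084 ] 0.0145 40.0 [-0.6 -7.7 -3.5]
0.06 17.96 [0.4641 0.1716 0.09  ] 0.0149 40.0 [ 0.3 -7.7 -2.7]
0.1 18.27 [0.4661 0.1712 0.098 ] 0.0147 40.0 [-1.1 -8.9 -2. ]
0.15 18.63 [0.4689 0.1707 0.1079] 0.0149 40.0 [-0.4 -8.  -2.6]
0.2 18.99 [0.4723 0.1702 0.1177] 0.0146 40.0 [-2.  -6.9 -3.3]
```

The latch came free and the arm is lifting at the expected force. I'll continue to 0.56 rad.

Run:
```python
from h import *
from cell import manip,cams
def st(n):
    s=manip.state(); print(n,round(s["clock"],2),s["tool_pos"].round(4),round(s["gripper_width"],4),round(s["grasp_force"],1),s["contact_force"].round(1))
g=np.array([.4601,.1552,0])
H=g+.205*PX+[0,0,.045]; r=-.205*PX+.0185*PY+np.array([0,0,.034])
for t in(.26,.32,.38,.44,.5,.56):
    manip.move_linear(H+R.from_rotvec(PY*t).apply(r),.05,down(YAW,1,t)); st(t)
    if np.linalg.norm(manip.state()["contact_force"])>45: print("stop");break
manip.dwell(.5); st("end")
cv2.imwrite("pics/s3.png",cams.capture("scene")["image"][150:350,180:520].repeat(2,0).repeat(2,1))
```

```text
0.26 19.39 [0.4769 0.1695 0.1292] 0.0151 40.0 [-2.6 -7.3 -1.5]
0.32 19.79 [0.4823 0.1687 0.1404] 0.0145 40.0 [-2.5 -7.9 -1.7]
0.38 20.19 [0.4883 0.1678 0.1513] 0.0149 40.0 [-3.  -7.  -1.1]
0.44 20.59 [0.495  0.1668 0.1619] 0.0144 40.0 [-4.1 -6.8 -0.9]
0.5 20.99 [0.5023 0.1658 0.1721] 0.0153 40.0 [-3.7 -6.7 -0.2]
0.56 21.39 [0.5102 0.1647 0.1818] 0.0151 40.0 [-4.2 -6.8  0.5]
end 21.89 [0.5101 0.1648 0.1817] 0.0151 40.0 [-3.8 -7.1  0.2]
```

View pics/s3.png

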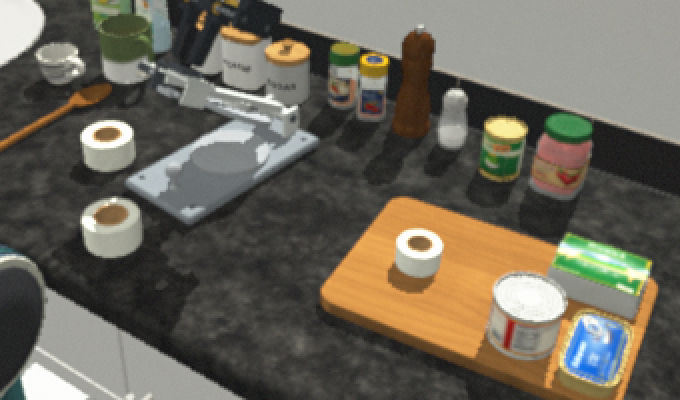

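The crop shows the press arm raised, held by the gripper at about (200,60). The roll is flat on the board at (418,252) and the other items look undisturbed. I'm handing it in.

```bash
python3 -c "
from cell import order
print(order.close_job())"
```

```text
the job is handed in; nothing more can be done
None
```

The job is handed in (no verdict came back): the roll lies flat on the board's free half, and the press arm is held open by its grip at about 0.56 rad (32°, from the commanded pose), with the other items looking undisturbed in the last picture.

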